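# Seat and clamp a billet in the guarded boring machine

### The arm

A 6-joint arm with a two-finger parallel gripper is mounted at the origin on the work surface. World frame = base frame: x ahead of the robot, y to its left, z up, the work surface at z = 0. Lengths are in m, angles in degrees, forces in N, time in s.
With the tool pointing down it reaches from about 0.275 to 0.85 m from the base axis. Payload 19 kg.
Tool frame: the origin (TCP) lies at the very end of the fingers, on their centre line; the grasp point (between the pads) lies 19 mm behind it (bot.grasp_offset is the distance from the TCP to the grasp point, in m); z points along the fingers, y is the line along which they close (so a half turn about z gives the same grasp; the last joint's range is limited). The gripper opens to 85 mm and grips with 20 to 120 N. Pads are 22 mm wide; open, the fingers measure 114 mm over their backs; the gripper's body (76 mm by 85 mm) begins 54 mm behind the grasp point. The pads swing forward as they close: fully open they stand 13 mm farther back than shut.
Start: joints at [61.765, 8.623, 82.357, -0, 89.026, -7.678], TCP at [0.202, 0.538, 0.231] pointing down, gripper open.
Joint ranges: [-160.23, 160.23], [-39.13, 120.54], [6.94, 153.29], [-79.49, 259.48], [9.18, 160.14], [-161.06, 161.06]. Speed limits (degrees/s): [108.29, 108.29, 127.2, 172.46, 172.46, 172.46].

### API

Orientations are given as a 3x3 rotation matrix whose columns are the frame's x, y, z axes.
In Python, from workcell import bot gives the robot as it stands.
- The arm moves only by the tool apply_moves, never from a script. Its argument "rows" is a list of rows, each a list of 7 numbers: the turn, a rotation vector about the tool's x, y, z as a fraction of full scale, then the shift along the tool's x, y, z as a fraction of full scale, then the closure, from 0 (fully open) to 1 (shut). A call has 1 to 12 rows; each row is the pose to reach, as a shift and turn from the pose commanded when the call began, along the tool's axes at that moment; what a row does not reach only later rows make up. Full scale, the value 1, is 0.5 m for a shift and 60 degrees for a turn. A row lasts 1/8 s, in which the tool goes at most 62.5 mm and 10.7 degrees, less where a joint would pass 70% of its speed; a pose out of reach is approached as far as the arm can. A call with a number of a shift or a turn outside -1 to 1 is refused whole. A call with a gripper value outside its range is refused whole. The fingers move at their own pace and stop on an object; the grip force is fixed at half the most. Time passes only in rows, so rows that repeat a pose let the fingers close. It gives the time, the measured TCP pose, the force, the opening and the grip force at its end, in the units of the state.
- bot.observe(): the state, without advancing time (a new reading comes with each control period).
- bot.grab_frame(name): name is "scene" or "top" or "wrist"; returns the picture (480x640x3 uint8, blue, green, red); there is no depth.
- bot.camera_info(name): a dict with "camera_matrix" (3x3 intrinsics, pixels), "world_to_cam" (4x4, takes a point from world to camera coordinates); the wrist camera has in their place "mount" (4x4, takes a point from camera to tool coordinates, whose origin is the TCP and whose axes are the flange's). Camera axes: x right, y down, z forward; pixel columns grow to the right and rows downward; lengths in m; the calibration is good to about 2 mm. The wrist camera is an equidistant fisheye: a pixel r from the principal point sees the ray r / f radians off the axis. A picture is of the moment at which its call begins: read the wrist's pose just before it. camera_info takes no time and is no camera call.
- bot.close_job(): hands the job in; it is judged then, once.
The state is a dict: "clock": time; "q": joint angles; "qvel": joint speeds; "joint_torque": joint torques, N m; "tcp_pos": TCP position; "orientation": TCP orientation; "contact_force": force on the tool from outside, world axes, zero at the start; "moment": the same for the moment, N m; "width": opening from 0.0 (shut) to 1.0 (fully open); "gripper_force": force on a finger pad.
Only numpy, scipy, OpenCV 4.12 (cv2) and the standard library are available. Lean on these libraries where they do the work, as an engineer would, in place of code of your own. Each camera call takes 0.05 s, during which the arm holds its last target. There are 200 camera calls.

### The job

With the fingertips, push the dark round billet along its V-bed until its inner end is fully home against the drill-bush plate, without picking it up; then reach down through the open window in the top of the guard and press the toggle clamp's handle fully down, so that the billet is clamped. Never touch the guard, and leave everything else on the bench where it is.

Things in the scene. Friction and masses are not known exactly. Their poses are not given: they have to be found in the camera images.
- machine: horizontal boring machine on a 285 x 600 x 14 mm base plate, fixed to the bench. Origin on the bench surface; its x axis points away from the operator across the machine, its y axis runs along the drill and billet (towards bush plate, drill and motor), z up. The V-bed runs along y at x = +60 mm, from y = -190 to y = +55 mm; its top edges are 65 mm above the bench. The motor (y above 165 mm) rises to 153 mm
- guard: fixed guard over bush plate, chuck and clamp: dark steel angle frame with clear panels, not to be touched; same origin and axes as machine. Outside it spans x -148 to +105 mm, y -90 to +150 mm, and its flat top is 168 mm above the bench. The billet runs out through a mouth in its -y side
- window (a point): centre of the open window in the guard's top, at the level of the top surface (168 mm above the bench); the opening is 130 mm along machine x by 130 mm along machine y, its rim 6 mm thick; axes as machine
- billet_outer_end (a point): centre of the billet's outer end face, the one to push. The billet is a loose dark round wooden rod, 34 mm diameter, 280 mm long, about 0.28 kg, lying in the V-bed with its axis 65 mm above the bench, along machine y; this end sticks out past the bed on the -y side, well clear of the guard. At the start it stands 30 to 75 mm short of home and slides with a few newtons (about 2 to 5 N)
- billet_inner_end (a point): centre of the billet's inner end face, inside the guard; when the billet is home it meets bush_face
- bush_face (a point): the point on the face of the rigid steel drill-bush plate (the billet's stop) that the centre of the billet's inner end meets; axes as machine, the billet comes from its -y side
- handle (a joint): angle of the toggle clamp's handle, rad: 0 = fully raised (42 deg above level, open), 0.62 = fully down on its stop (7 deg above level, closed); starts at 0 to 0.12; stays where left. Takes about 0.3 N m (4 N square to its end), about 0.55 N m (7 N) over the last 4 deg as the pad presses. Straight down on the end drags and can bind; following the end's arc presses freely
- handle_end (a point): free end of the handle on its centre line. The handle is a 17 mm thick round black grip with a round end, 88 mm from pivot to end, pointing to machine -x and upwards; its pivot axis lies along machine y at x = -12 mm, y = 0, 98 mm above the bench. Pressing turns this end down and towards machine -x. Raised, the end is a few mm below the level of the window
- clamp_pad: black rubber cap, 15 mm across, under the far end of the clamp's hold-down bar; it swings down with the handle onto the billet and presses it (about 4 N, sprung over its last 4 mm) when the handle is fully down
- billet: the billet (see billet_outer_end); origin at the middle of its axis, y along its axis. It may turn about its own axis
- square_blank: loose bystander: square planed wooden blank, 36 x 190 x 36 mm, lying on the bench beside the billet's outer end; origin at the centre of its underside
- ferrule: loose bystander: brass ring, 42 mm outside, 22 mm high, standing on the machine's base plate just outside the guard; origin at the centre of its underside
- chuck_key: loose bystander: small steel T-shaped chuck key lying on the base plate beyond the guard, about 70 x 70 mm, 18 mm high
- caliper: loose bystander: steel vernier caliper lying flat, 200 mm long, 8 mm thick; origin at the middle of its beam
- oil_bottle: loose bystander: amber bottle, 52 mm across, 130 mm high; origin at the centre of its underside
- turned_bell: loose bystander: finished turned pipe section of dark wood standing upright, 38 mm foot, 180 mm high; origin at the centre of its underside
- mallet: loose bystander: hammer-shaped wooden mallet lying on the bench; origin below its middle

How it is judged (in metres and radians):
On the way, in this order (a step that is already met when the one before it is completed fails the run):
1. the billet is fully home against the bush plate while the clamp is still open (y of billet_inner_end in the frame of bush_face above -0.003 m and z of each of billet_outer_end, billet_inner_end in the frame of machine below 0.07 m and value of joint handle below 0.35 rad), for 0.2 s.
2. the handle is pressed fully down and the pad holds the billet (value of joint handle above 0.57 rad and contact force between clamp_pad and billet above 1.5 N), for 0.2 s.
At the end, for the whole second after the job is handed in: The billet lies in the V-bed (ends within 5 mm of their seated height), at rest, its inner end within 3 mm of the bush plate; the clamp handle is within 0.05 rad of fully down and the pad presses the billet with more than 1.5 N (all of step 2 and y of billet_inner_end in the frame of bush_face above -0.003 m and z of each of billet_outer_end, billet_inner_end in the frame of machine below 0.07 m and linear speed of billet below 0.01 m/s); the robot touches nothing.
It fails at once if the robot touches the guard (more than 1 N) (contact force between any of the fingers, the arm and guard above 1 N).
It fails at once if an end of the billet is lifted more than 12 mm (z of any of billet_outer_end, billet_inner_end in the frame of machine above 0.077 m).
It fails at once if something else on the bench is moved more than 20 mm (distance of any of square_blank, ferrule, chuck_key, caliper, oil_bottle, turned_bell, mallet from where it was at the start of the episode above 0.02 m).
It also fails if it takes over 48 s, if anything falls off the work surface, if the arm or the gripper's body presses on something with over 40 N, if the wrist force passes 120 N, or if a joint passes its speed limit or range.

## Working session

There is one attempt and no reset: what is moved stays moved. The work goes in short steps, Python scripts to look and compute and a tool call to move; the robot and the scene stay as the last step left them, time stands still between calls to the robot, and variables do not carry over. Pictures are saved under pics/ and viewed, at most 10 in all, crops included, and the job is handed in when it is done.

Besides the shell and the picture viewer there is one more tool, called after ">>>" as name([rows], argument=value, ...), one row to a line, values as JSON. apply_moves: Moves the arm, as the interface text tells. Its arguments: {"type":"object","properties":{"rows":{"type":"array","items":{"type":"array","items":{"type":"number","minimum":-1,"maximum":1}}}},"required":["rows"]}

```bash
mkdir -p pics; ls; python3 - <<'E'
from workcell import bot
import cv2,numpy as np
for n in ("scene","top"):
    cv2.imwrite(f"pics/{n}.png",bot.grab_frame(n)); c=bot.camera_info(n); print(n,np.round(c["camera_matrix"],1).tolist(),np.round(c["world_to_cam"],4).tolist())
o=bot.observe();print(o)
print(bot.camera_info("wrist"))
E
```

```text
pics
scene [[438.7, 0.0, 324.1], [0.0, 438.7, 239.6], [0.0, 0.0, 1.0]] [[0.702, 0.7121, 0.008, -0.3427], [0.5959, -0.5812, -0.5542, -0.3296], [-0.39, 0.3938, -0.8323, 1.282], [0.0, 0.0, 0.0, 1.0]]
top [[586.7, 0.0, 317.6], [0.0, 586.7, 237.3], [0.0, 0.0, 1.0]] [[-0.008, -1.0, -0.0006, -0.0621], [-0.9932, 0.008, -0.1163, 0.6007], [0.1163, -0.0003, -0.9932, 1.4741], [0.0, 0.0, 0.0, 1.0]]
{'clock': 0.1, 'q': array([ 6.17644794e+01,  8.64721792e+00,  8.23873063e+01,  1.91234805e-03,
        8.90275235e+01, -7.67691659e+00]), 'qvel': array([-0.11461057, -0.11997331, -0.10248685, -0.02800679,  0.0315025 ,
        0.0206932 ]), 'joint_torque': array([ 3.62816463e-03, -7.14371538e+01, -5.71798146e+01, -3.28533906e-04,
        7.01713463e-03, -5.63901062e-05]), 'tcp_pos': array([0.20181755, 0.5381858 , 0.23076209]), 'orientation': array([[-9.36313242e-01,  3.51165515e-01, -5.41735188e-04],
       [ 3.51165888e-01,  9.36312789e-01, -9.38290232e-04],
       [ 1.77738412e-04, -1.06877249e-03, -9.99999413e-01]]), 'contact_force': array([-0.27865732,  0.2935149 , -0.40849329]), 'moment': array([0.02524401, 0.06941307, 0.02808845]), 'gripper_force': 0.0, 'width': 1.004456040919377}
{'camera_matrix': array([[371.64829954,   0.        , 314.94892589],
       [  0.        , 371.64829954, 239.50518016],
       [  0.        ,   0.        ,   1.        ]]), 'mount': array([[ 8.06650354e-04, -9.53870028e-01, -3.00218785e-01,
         7.62734004e-02],
       [ 9.99999187e-01,  1.06584002e-03, -6.99566990e-04,
         3.68864643e-05],
       [ 9.87281180e-04, -3.00217977e-01,  9.53870113e-01,
        -1.41675989e-01],
       [ 0.00000000e+00,  0.00000000e+00,  0.00000000e+00,
         1.00000000e+00]])}
```

View pics/scene.png

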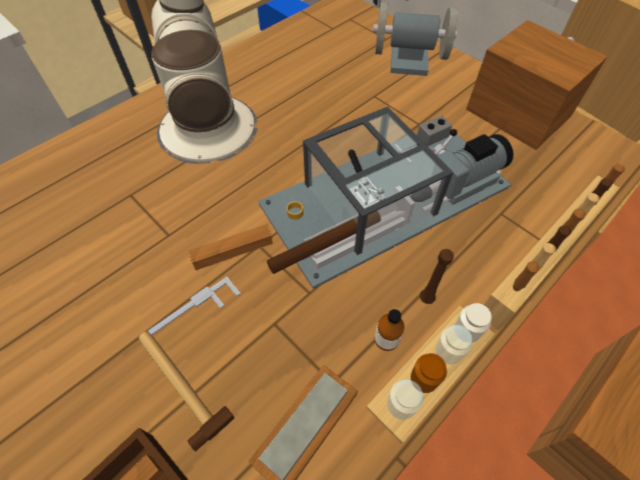

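View pics/top.png

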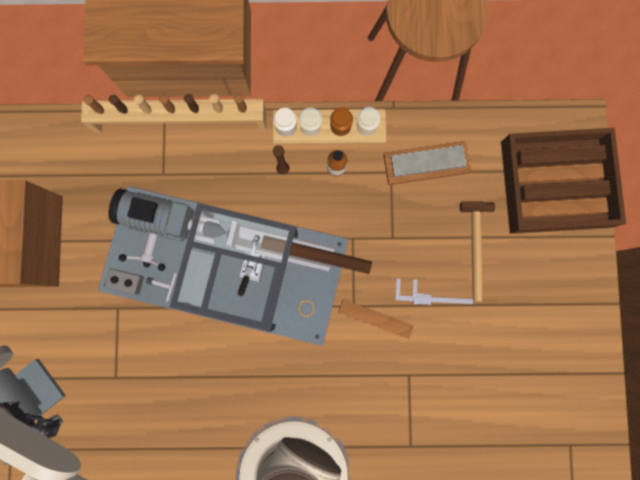

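```bash
python3 - <<'E'
import cv2
t=cv2.imread("pics/top.png");cv2.imwrite("pics/tc.png",cv2.resize(t[180:350,160:420],None,fx=3,fy=3,interpolation=cv2.INTER_CUBIC))
s=cv2.imread("pics/scene.png");cv2.imwrite("pics/sc.png",cv2.resize(s[100:290,255:520],None,fx=3,fy=3,interpolation=cv2.INTER_CUBIC))
E
```

```text
(no output)
```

View pics/tc.png

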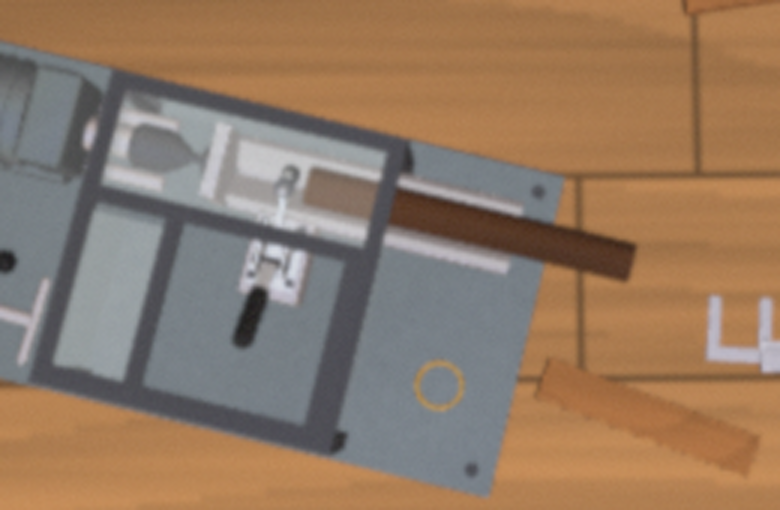

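View pics/sc.png

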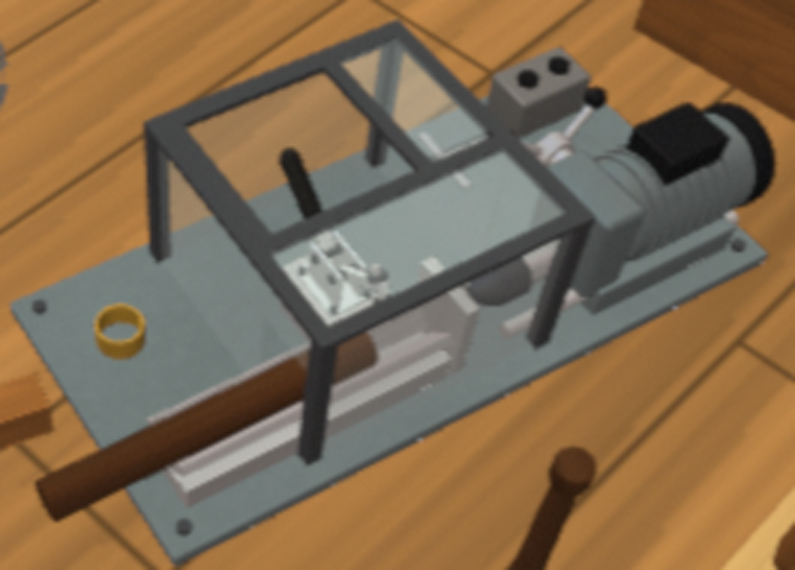

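```bash
cat > h.py <<'E'
from workcell import bot
import numpy as np
from scipy.optimize import least_squares
def proj(n,P):
    c=bot.camera_info(n);P=np.atleast_2d(P);T=c["world_to_cam"];p=(P@T[:3,:3].T+T[:3,3])@c["camera_matrix"].T
    return p[:,:2]/p[:,2:]
def m2w(v,P):
    P=np.atleast_2d(P);c,s=np.cos(v[2]),np.sin(v[2]);R=np.array([[c,-s,0],[s,c,0],[0,0,1]]);return P@R.T+[v[0],v[1],0]
def tri(a,b):
    f=lambda P:np.r_[(proj("top",P)[0]-a),(proj("scene",P)[0]-b)]
    r=least_squares(f,[.4,.1,.1]);return r.x,r.fun
E
python3 - <<'E'
from h import *
ct=lambda a:np.array(a)/3.+[160-1/3,180-1/3]
cs=lambda a:np.array(a)/3.+[255-1/3,100-1/3]
G=np.array([[.105,-.09,.168],[.105,.15,.168],[-.148,.15,.168],[-.148,-.09,.168]])
T=ct([[408,140],[112,68],[30,382],[333,455]]);S=cs([[322,342],[590,215],[397,22],[150,123]])
f=lambda v:np.r_[(proj("top",m2w(v,G))-T).ravel(),(proj("scene",m2w(v,G))-S).ravel()]
r=least_squares(f,[.45,.1,-.2],loss="soft_l1");v=r.x;print(v,np.degrees(v[2]),np.round(f(v),1))
def inm(P):
    c,s=np.cos(v[2]),np.sin(v[2]);d=P[:2]-v[:2];return np.array([c*d[0]+s*d[1],-s*d[0]+c*d[1],P[2]])
for n,a,b in(("outer",(632,262),(50,500)),("handle",(241,338),(289,157)),("ferr",(439,386),(119,318)),("blank",(545,360),None)):
    if b is None: continue
    P,e=tri(ct(a),cs(b));print(n,P,inm(P),e.round(1))
# blank near corners at z=.036
for a in((545,360),(537,395),(758,437),(748,475)):
    g=lambda P:proj("top",[P[0],P[1],.036])[0]-ct(a)
    P=least_squares(g,[.4,0]).x;print("blank",P,inm(np.r_[P,.036]))
def show(p):return np.round((p-[160,180])*3)
print("end pred top crop, bed end, handle0.06, plate corner")
for p in((.06,-.19,.065),(-.012-.088*np.cos(np.radians(40)),0,.098+.088*np.sin(np.radians(40))),(.1425,-.19-.03,.014)):
    w=m2w(v,p);print(p,show(proj("top",w)[0]),((proj("scene",w)[0]-[255,100])*3).round())
np.save("v.npy",v)
E
```

```text
[ 0.53223743  0.09661355 -0.242401  ] -13.888554407118992 [ 0.2 -0.7  0.1 -0.  -0.5  0.3 -0.8  0.3 -0.1  2.3  1.5  0.4 -0.5 -1.1
 -3.  -0.3]
outer [ 0.52195327 -0.19612583  0.06802433] [ 0.06028395 -0.28664953  0.06802433] [-0.8 -0.6 -0.8  0.1]
handle [0.45803417 0.11691988 0.14573987] [-0.0769081   0.00190135  0.14573987] [ 0.1  0.1  0.1 -0. ]
ferr [ 0.41956716 -0.03558841  0.04287733] [-0.07764331 -0.15538167  0.04287733] [-0.2 -0.2 -0.3  0. ]
blank [ 0.44022063 -0.12587411] [-0.035922   -0.23807028  0.036     ]
blank [ 0.4108862  -0.11874726] [-0.06610952 -0.23819305  0.036     ]
blank [ 0.37432186 -0.30439649] [-0.05704273 -0.42719141  0.036     ]
blank [ 0.34281354 -0.29515406] [-0.08984838 -0.42578226  0.036     ]
end pred top crop, bed end, handle0.06, plate corner
(0.06, -0.19, 0.065) [516. 233.] [163. 444.]
(np.float64(-0.07941191099447006), 0, np.float64(0.15456530965241544)) [240. 341.] [285. 147.]
(0.1425, -0.22, 0.014) [569. 154.] [185. 580.]
```

```bash
cat >> h.py <<'E'
from scipy.spatial.transform import Rotation as Ro
def go(pm,base=None):
    """pm: machine-frame TCP target; prints fractions from current measured pose"""
    v=np.load("v.npy");o=bot.observe();p=m2w(v,pm)[0]
    c,s=np.cos(v[2]),np.sin(v[2]);R=np.array([[-c,-s,0],[-s,c,0],[0,0,-1.]])
    C=o["orientation"];rv=Ro.from_matrix(C.T@R).as_rotvec(degrees=True)/60;d=C.T@(p-o["tcp_pos"])/.5
    print("->",np.round(p,4),"from",np.round(o["tcp_pos"],4),"turn",rv.round(4),"shift",d.round(4),"clock",o["clock"])
E
python3 - <<'E'
from h import *
v=np.load("v.npy")
def inm(P):
    c,s=np.cos(v[2]),np.sin(v[2]);d=P[:2]-v[:2];return np.array([c*d[0]+s*d[1],-s*d[0]+c*d[1]])
for a in((183,222),(347,262),(308,425),(142,385)):
    g=lambda P:proj("top",[P[0],P[1],.168])[0]-(np.array(a)/3.+[160-1/3,180-1/3])
    print(inm(least_squares(g,[.4,0]).x))
go([.06,-.335,.28])
E
```

```text
[7.57796266e-05 6.52776668e-02]
[-0.00052381 -0.06647744]
[-0.12919745 -0.06747262]
[-0.1293078   0.06437153]
-> [ 0.5101 -0.243   0.28  ] from [0.2018 0.5382 0.2308] turn [-0.001  -0.0002 -0.1112] shift [-1.1259 -1.2465 -0.0973] clock 0.1
```

>>> apply_moves([
  [0, 0, -0.04, -0.1, -0.11, -0.1, 1],
  [0, 0, -0.08, -0.2, -0.22, -0.1, 1],
  [0, 0, -0.11, -0.3, -0.33, -0.1, 1],
  [0, 0, -0.11, -0.4, -0.44, -0.1, 1],
  [0, 0, -0.11, -0.5, -0.55, -0.1, 1],
  [0, 0, -0.11, -0.6, -0.66, -0.1, 1],
  [0, 0, -0.11, -0.7, -0.77, -0.1, 1],
  [0, 0, -0.11, -0.8, -0.88, -0.1, 1],
  [0, 0, -0.11, -0.9, -0.99, -0.1, 1],
])

```text
clock: 1.23
tcp_pos: [0.406, 0.0244, 0.2813]
orientation: [[-0.97, 0.241, 0.0], [0.241, 0.97, -0.0], [-0.0, 0.0, -1.0]]
contact_force: [1.8, 0.2, -0.0]
width: 0.002
gripper_force: 0.0
```

```bash
python3 -c "
from h import *
go([.06,-.335,.28])"
```

```text
-> [ 0.5101 -0.243   0.28  ] from [0.406  0.0244 0.2813] turn [ 0.0001  0.0004 -0.0013] shift [-0.3311 -0.4687  0.0026] clock 1.225
```

>>> apply_moves([
  [0, 0, 0, -0.08, -0.12, 0, 1],
  [0, 0, 0, -0.16, -0.23, 0, 1],
  [0, 0, 0, -0.24, -0.34, 0, 1],
  [0, 0, 0, -0.32, -0.44, 0, 1],
  [0, 0, 0, -0.32, -0.44, 0, 1],
  [0, 0, 0, -0.32, -0.44, 0, 1],
])

```text
clock: 1.98
tcp_pos: [0.5081, -0.2264, 0.2804]
orientation: [[-0.97, 0.243, -0.001], [0.243, 0.97, 0.001], [0.002, 0.001, -1.0]]
contact_force: [0.6, 0.8, -0.1]
width: 0.001
gripper_force: 0.0
```

```bash
python3 -c "
from h import *
go([.06,-.335,.06])"
```

```text
-> [ 0.5101 -0.243   0.06  ] from [ 0.5081 -0.2264  0.2804] turn [ 0.0005 -0.0016 -0.0025] shift [-0.0127 -0.0315  0.4407] clock 1.975
```

>>> apply_moves([
  [0, 0, 0, -0.012, -0.032, 0.1, 1],
  [0, 0, 0, -0.012, -0.032, 0.2, 1],
  [0, 0, 0, -0.012, -0.032, 0.3, 1],
  [0, 0, 0, -0.012, -0.032, 0.4, 1],
  [0, 0, 0, -0.012, -0.032, 0.457, 1],
  [0, 0, 0, -0.012, -0.032, 0.457, 1],
  [0, 0, 0, -0.012, -0.032, 0.457, 1],
])

```text
clock: 2.85
tcp_pos: [0.5106, -0.2423, 0.0545]
orientation: [[-0.971, 0.24, 0.002], [0.24, 0.971, -0.001], [-0.002, -0.001, -1.0]]
contact_force: [-0.2, 0.3, 0.8]
width: -0.002
gripper_force: 0.0
```

```bash
python3 - <<'E'
from h import *
go([.06,-.301,.052])
import cv2
w=bot.grab_frame("wrist");cv2.imwrite("pics/w1.png",w)
E
```

```text
-> [ 0.5182 -0.21    0.052 ] from [ 0.5106 -0.2423  0.0545] turn [-0.0006  0.0018 -0.0004] shift [0.0007 0.0664 0.005 ] clock 2.85
```

View pics/w1.png

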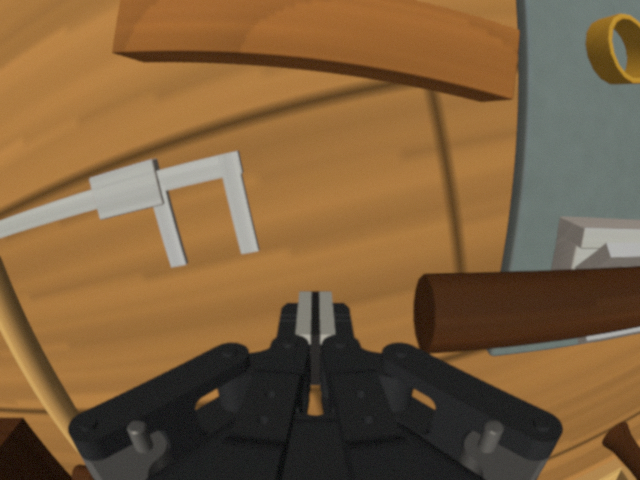

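>>> apply_moves([
  [0, 0, 0, 0, 0.02, 0.005, 1],
  [0, 0, 0, 0, 0.04, 0.005, 1],
  [0, 0, 0, 0, 0.05, 0.005, 1],
  [0, 0, 0, 0, 0.06, 0.005, 1],
  [0, 0, 0, 0, 0.07, 0.005, 1],
  [0, 0, 0, 0, 0.08, 0.005, 1],
  [0, 0, 0, 0, 0.09, 0.005, 1],
  [0, 0, 0, 0, 0.1, 0.005, 1],
  [0, 0, 0, 0, 0.11, 0.005, 1],
  [0, 0, 0, 0, 0.12, 0.005, 1],
  [0, 0, 0, 0, 0.12, 0.005, 1],
])

```text
clock: 4.28
tcp_pos: [0.5245, -0.1839, 0.0502]
orientation: [[-0.971, 0.241, -0.0], [0.241, 0.971, 0.0], [0.0, 0.0, -1.0]]
contact_force: [0.3, -0.8, 0.2]
width: 0.002
gripper_force: 0.0
```

>>> apply_moves([
  [0, 0, 0, 0, 0.01, 0, 1],
  [0, 0, 0, 0, 0.02, 0, 1],
  [0, 0, 0, 0, 0.03, 0, 1],
])

```text
clock: 4.65
tcp_pos: [0.5281, -0.1695, 0.0502]
orientation: [[-0.97, 0.241, -0.0], [0.241, 0.97, -0.0], [0.0, -0.0, -1.0]]
contact_force: [-0.6, -0.5, 0.1]
width: -0.001
gripper_force: 1.1
```

```bash
python3 - <<'E'
from h import *
go([.06,-.301,.052]); print(bot.observe()["contact_force"])
import cv2
w=bot.grab_frame("wrist");t=bot.grab_frame("top")
cv2.imwrite("pics/w2.png",np.hstack([cv2.resize(w[200:440,240:480],(400,400)),cv2.resize(t[200:300,220:320],(400,400),interpolation=cv2.INTER_CUBIC)]))
E
```

```text
-> [ 0.5182 -0.21    0.052 ] from [ 0.5281 -0.1695  0.0502] turn [-0.0001 -0.0002 -0.0011] shift [-0.0004 -0.0833 -0.0037] clock 4.65
[-0.5636204  -0.54035257  0.052916  ]
```

View pics/w2.png

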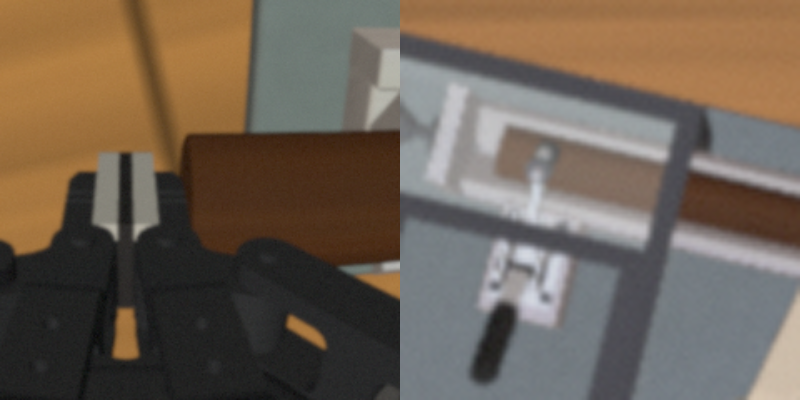

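>>> apply_moves([
  [0, 0, 0, 0, 0.008, 0, 1],
  [0, 0, 0, 0, 0.016, 0, 1],
  [0, 0, 0, 0, 0.022, 0, 1],
  [0, 0, 0, 0, 0.028, 0, 1],
])

```text
clock: 5.25
tcp_pos: [0.5315, -0.1561, 0.0502]
orientation: [[-0.97, 0.241, -0.0], [0.241, 0.97, -0.0], [0.0, -0.0, -1.0]]
contact_force: [-0.1, -2.3, 0.1]
width: 0.001
gripper_force: 0.9
```

>>> apply_moves([
  [0, 0, 0, 0, 0.004, 0, 1],
  [0, 0, 0, 0, 0.008, 0, 1],
])

```text
clock: 5.5
tcp_pos: [0.5324, -0.1523, 0.0502]
orientation: [[-0.97, 0.241, -0.0], [0.241, 0.97, -0.0], [0.0, -0.0, -1.0]]
contact_force: [-1.4, -1.3, -1.5]
width: -0.003
gripper_force: 0.9
```

```bash
python3 - <<'E'
from h import *
go([.06,-.301,.052]); print(bot.observe()["contact_force"],bot.observe()["moment"])
E
```

```text
-> [ 0.5182 -0.21    0.052 ] from [ 0.5324 -0.1523  0.0502] turn [-0.0001 -0.     -0.0012] shift [-0.0003 -0.1188 -0.0035] clock 5.5
[-1.37465576 -1.25747336 -1.48098844] [-0.23455839  0.10213032 -0.00798074]
```

>>> apply_moves([
  [0, 0, 0, 0, 0.003, 0, 1],
  [0, 0, 0, 0, 0.006, 0, 1],
])

```text
clock: 5.75
tcp_pos: [0.5331, -0.1494, 0.0502]
orientation: [[-0.97, 0.241, -0.0], [0.241, 0.97, -0.0], [-0.0, -0.0, -1.0]]
contact_force: [-0.5, -1.1, -0.1]
width: -0.003
gripper_force: 0.9
```

>>> apply_moves([
  [0, 0, 0, 0, 0.003, 0, 1],
  [0, 0, 0, 0, 0.006, 0, 1],
])

```text
clock: 6.0
tcp_pos: [0.5338, -0.1465, 0.0502]
orientation: [[-0.97, 0.241, -0.0], [0.241, 0.97, -0.0], [0.0, -0.0, -1.0]]
contact_force: [0.2, -1.8, 0.6]
width: 0.001
gripper_force: 0.8
```

>>> apply_moves([
  [0, 0, 0, 0, 0.003, 0, 1],
  [0, 0, 0, 0, 0.006, 0, 1],
])

```text
clock: 6.25
tcp_pos: [0.5345, -0.1445, 0.0503]
orientation: [[-0.97, 0.241, -0.0], [0.241, 0.97, -0.002], [-0.0, -0.002, -1.0]]
contact_force: [-4.9, -17.7, -0.3]
width: -0.0
gripper_force: 9.2
```

>>> apply_moves([
  [0, 0, 0, 0, 0.001, 0, 1],
  [0, 0, 0, 0, 0.001, 0, 1],
  [0, 0, 0, 0, 0.001, 0, 1],
])

```text
clock: 6.62
tcp_pos: [0.5345, -0.1446, 0.0504]
orientation: [[-0.97, 0.241, -0.0], [0.241, 0.97, -0.002], [-0.0, -0.002, -1.0]]
contact_force: [-5.2, -14.7, -0.6]
width: -0.0
gripper_force: 7.7
```

```bash
python3 - <<'E'
from h import *
go([.06,-.31,.28])
import cv2
t=bot.grab_frame("top");s=bot.grab_frame("scene")
cv2.imwrite("pics/w3.png",np.hstack([cv2.resize(s[160:260,340:440],(400,400),interpolation=cv2.INTER_CUBIC),cv2.resize(t[200:300,220:320],(400,400),interpolation=cv2.INTER_CUBIC)]))
E
```

```text
-> [ 0.5161 -0.2187  0.28  ] from [ 0.5345 -0.1446  0.0504] turn [-0.0023  0.0002 -0.0014] shift [-2.000e-04 -1.540e-01 -4.589e-01] clock 6.625
```

View pics/w3.png

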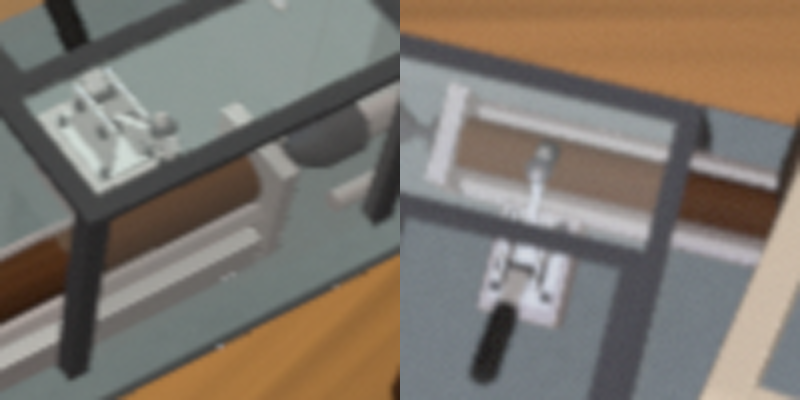

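The billet's inner end meets the bush plate in both views. Now I back off, lift, and go over the window.

>>> apply_moves([
  [0, 0, 0, 0, -0.02, 0, 1],
  [0, 0, 0, 0, -0.08, 0, 1],
  [0, 0, 0, 0, -0.08, -0.1, 1],
  [0, 0, 0, 0, -0.08, -0.2, 1],
  [0, 0, 0, 0, -0.08, -0.3, 1],
  [0, 0, 0, 0, -0.08, -0.4, 1],
  [0, 0, 0, 0, -0.08, -0.46, 1],
  [0, 0, 0, 0, -0.08, -0.46, 1],
  [0, 0, 0, 0, -0.08, -0.46, 1],
])

```text
clock: 7.85
tcp_pos: [0.5249, -0.1819, 0.2794]
orientation: [[-0.971, 0.241, -0.001], [0.241, 0.971, 0.001], [0.001, 0.0, -1.0]]
contact_force: [1.1, -0.0, 0.1]
width: 0.005
gripper_force: 0.0
```

```bash
python3 - <<'E'
from h import *
go([-.053,0,.28])
E
```

```text
-> [0.4808 0.1093 0.28  ] from [ 0.5249 -0.1819  0.2794] turn [ 0.0003 -0.0009 -0.001 ] shift [ 0.226   0.5441 -0.0008] clock 7.85
```

>>> apply_moves([
  [0, 0, -0.001, 0.04, 0.1, 0, 1],
  [0, 0, -0.001, 0.08, 0.2, 0, 1],
  [0, 0, -0.001, 0.12, 0.3, 0, 1],
  [0, 0, -0.001, 0.17, 0.4, 0, 1],
  [0, 0, -0.001, 0.2, 0.48, 0, 1],
  [0, 0, -0.001, 0.226, 0.544, 0, 1],
  [0, 0, -0.001, 0.226, 0.544, 0, 1],
  [0, 0, -0.001, 0.226, 0.544, 0, 1],
])

```text
clock: 8.85
tcp_pos: [0.4809, 0.1089, 0.2794]
orientation: [[-0.971, 0.24, -0.001], [0.24, 0.971, -0.0], [0.001, -0.001, -1.0]]
contact_force: [-0.2, 0.4, 0.0]
width: 0.001
gripper_force: 0.0
```

```bash
python3 - <<'E'
from h import *
go([-.053,0,.19])
import cv2
w=bot.grab_frame("wrist");cv2.imwrite("pics/w4.png",w)
E
```

```text
-> [0.4808 0.1093 0.19  ] from [0.4809 0.1089 0.2794] turn [-0.0006 -0.0011  0.0001] shift [1.000e-04 9.000e-04 1.788e-01] clock 8.85
```

View pics/w4.png

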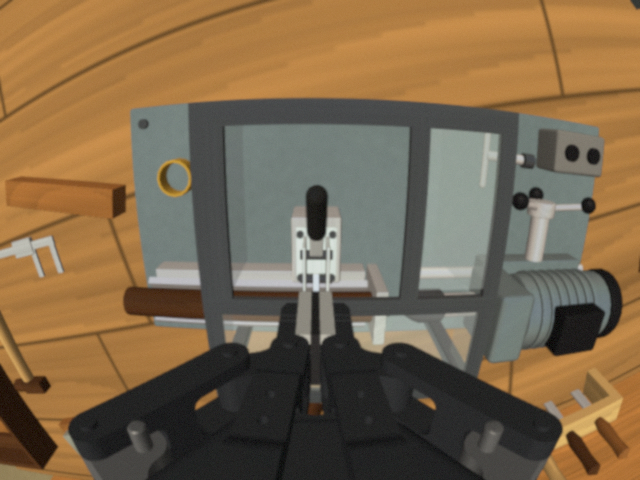

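```bash
python3 - <<'E'
from h import *
v=np.load("v.npy");o=bot.observe();c=bot.camera_info("wrist");M=c["mount"];K=c["camera_matrix"]
def wp(P):
    t=(m2w(v,P)-o["tcp_pos"])@o["orientation"];p=(t-M[:3,3])@M[:3,:3]
    r=np.hypot(p[:,0],p[:,1]);th=np.arctan2(r,p[:,2]);return K[:2,2]+(p[:,:2]/r[:,None])*(th*K[0,0])[:,None]
print(wp([[-.13,-.065,.168],[-.13,.065,.168],[0,-.065,.168],[0,.065,.168]]).round())
for th in (0,.06,.12):
    a=np.radians(42)-th; print(th,wp([[-.012-.088*np.cos(a),0,.098+.088*np.sin(a)]]).round())
E
```

```text
[[222. 127.]
 [411. 127.]
 [232. 300.]
 [400. 300.]]
0 [[316. 198.]]
0.06 [[316. 192.]]
0.12 [[316. 187.]]
```

>>> apply_moves([
  [0, 0, 0, 0.004, 0.001, 0.08, 1],
  [0, 0, 0, 0.004, 0.001, 0.16, 1],
  [0, 0, 0, 0.004, 0.001, 0.22, 1],
  [0, 0, 0, 0.004, 0.001, 0.24, 1],
  [0, 0, 0, 0.004, 0.001, 0.24, 1],
  [0, 0, 0, 0.004, 0.001, 0.24, 1],
])

```text
clock: 9.65
tcp_pos: [0.4798, 0.11, 0.1615]
orientation: [[-0.971, 0.241, 0.002], [0.241, 0.971, 0.0], [-0.002, 0.0, -1.0]]
contact_force: [0.9, -0.5, 0.2]
width: 0.003
gripper_force: 0.0
```

```bash
python3 - <<'E'
from h import *
for p in((-.0549,.1509),(-.0618,.1429),(-.0673,.134),(-.0717,.1243),(-.0744,.1155),(-.075,.112)): go([p[0],0,p[1]])
E
```

```text
-> [0.4789 0.1098 0.1509] from [0.4798 0.11   0.1615] turn [ 0.0004  0.0015 -0.0005] shift [ 0.0016 -0.0009  0.0211] clock 9.65
-> [0.4722 0.1114 0.1429] from [0.4798 0.11   0.1615] turn [ 0.0004  0.0015 -0.0005] shift [ 0.0154 -0.0009  0.0371] clock 9.65
-> [0.4669 0.1128 0.134 ] from [0.4798 0.11   0.1615] turn [ 0.0004  0.0015 -0.0005] shift [ 0.0264 -0.0009  0.0549] clock 9.65
-> [0.4626 0.1138 0.1243] from [0.4798 0.11   0.1615] turn [ 0.0004  0.0015 -0.0005] shift [ 0.0352 -0.0009  0.0743] clock 9.65
-> [0.46   0.1145 0.1155] from [0.4798 0.11   0.1615] turn [ 0.0004  0.0015 -0.0005] shift [ 0.0407 -0.0009  0.0919] clock 9.65
-> [0.4594 0.1146 0.112 ] from [0.4798 0.11   0.1615] turn [ 0.0004  0.0015 -0.0005] shift [ 0.0419 -0.0009  0.0989] clock 9.65
```

>>> apply_moves([
  [0, 0, 0, 0.001, 0, 0.009, 1],
  [0, 0, 0, 0.001, 0, 0.018, 1],
  [0, 0, 0, 0.008, 0, 0.026, 1],
  [0, 0, 0, 0.015, 0, 0.034, 1],
  [0, 0, 0, 0.021, 0, 0.043, 1],
  [0, 0, 0, 0.026, 0, 0.052, 1],
  [0, 0, 0, 0.031, 0, 0.062, 1],
  [0, 0, 0, 0.035, 0, 0.071, 1],
])

```text
clock: 10.65
tcp_pos: [0.4619, 0.1145, 0.1244]
orientation: [[-0.971, 0.24, -0.0], [0.24, 0.971, 0.0], [0.0, -0.0, -1.0]]
contact_force: [0.1, -0.0, 4.5]
width: -0.002
gripper_force: 1.9
```

Pressing with about 4.5 N. Now the last degrees.

>>> apply_moves([
  [0, 0, 0, 0.002, 0, 0.006, 1],
  [0, 0, 0, 0.004, 0, 0.012, 1],
  [0, 0, 0, 0.006, 0, 0.016, 1],
  [0, 0, 0, 0.006, 0, 0.018, 1],
])

```text
clock: 11.15
tcp_pos: [0.4593, 0.1152, 0.1157]
orientation: [[-0.971, 0.24, 0.0], [0.24, 0.971, -0.0], [-0.0, 0.0, -1.0]]
contact_force: [-2.7, 1.0, 6.5]
width: -0.0
gripper_force: 3.2
```

>>> apply_moves([
  [0, 0, 0, 0.001, 0, 0.003, 1],
  [0, 0, 0, 0.001, 0, 0.005, 1],
])

```text
clock: 11.4
tcp_pos: [0.459, 0.1153, 0.1138]
orientation: [[-0.971, 0.24, 0.001], [0.24, 0.971, 0.0], [-0.001, 0.0, -1.0]]
contact_force: [-5.6, 0.5, 22.1]
width: -0.003
gripper_force: 10.1
```

>>> apply_moves([
  [0, 0, 0, 0, 0, 0.002, 1],
  [0, 0, 0, 0, 0, 0.002, 1],
  [0, 0, 0, 0, 0, 0.002, 1],
])

```text
clock: 11.78
tcp_pos: [0.459, 0.1154, 0.1136]
orientation: [[-0.971, 0.24, 0.001], [0.24, 0.971, 0.0], [-0.001, 0.0, -1.0]]
contact_force: [-9.0, 0.3, 26.1]
width: 0.001
gripper_force: 12.3
```

>>> apply_moves([
  [0, 0, 0, 0, 0, -0.01, 1],
  [0, 0, 0, 0, 0, -0.05, 1],
  [0, 0, 0, 0, 0, -0.12, 1],
  [0, 0, 0, 0, 0, -0.2, 1],
  [0, 0, 0, 0, 0, -0.3, 1],
  [0, 0, 0, 0, 0, -0.36, 1],
  [0, 0, 0, 0, 0, -0.36, 1],
  [0, 0, 0, 0, 0, -0.36, 1],
])

```text
clock: 12.78
tcp_pos: [0.4586, 0.1152, 0.2912]
orientation: [[-0.971, 0.24, -0.001], [0.24, 0.971, -0.0], [0.001, -0.001, -1.0]]
contact_force: [0.4, -0.1, -0.5]
width: -0.004
gripper_force: 0.0
```

```bash
python3 - <<'E'
from h import *
import cv2
w=bot.grab_frame("wrist");s=bot.grab_frame("scene")
cv2.imwrite("pics/w5.png",np.hstack([cv2.resize(w[90:340,190:440],(400,400)),cv2.resize(s[120:260,310:450],(400,400),interpolation=cv2.INTER_CUBIC)]))
v=np.load("v.npy");o=bot.observe();c=bot.camera_info("wrist");M=c["mount"];K=c["camera_matrix"]
for th in (.5,.57,.62):
    a=np.radians(42)-th; t=(m2w(v,[-.012-.088*np.cos(a),0,.098+.088*np.sin(a)])-o["tcp_pos"])@o["orientation"];p=(t-M[:3,3])@M[:3,:3]
    r=np.hypot(p[:,0],p[:,1]);x=K[:2,2]+p[0,:2]/r*np.arctan2(r,p[:,2])*K[0,0];print(th,((x-[190,90])*1.6).round())
E
```

```text
0.5 [200. 161.]
0.57 [200. 157.]
0.62 [200. 155.]
```

View pics/w5.png

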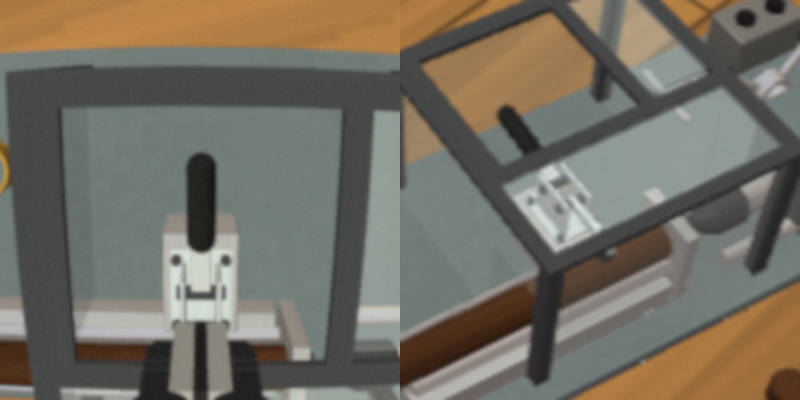

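```bash
python3 -c "
from workcell import bot
print(bot.close_job())"
```

```text
the job is handed in; nothing more can be done
None
```

The billet is pushed home against the bush plate and the clamp handle is pressed down to its stop. The arm is clear above the guard and the job was handed in at about 13 s; the hand-in returned no verdict, and the clamp pad's force on the billet was not measured directly.

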